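# Take two stacks of pump parts apart into the sorting trays

## Task

The stripped pump's parts were put down in two stacks. Take the stacks apart and lay each part flat in the middle of its own sorting tray: the brass bush in the red tray (scrap), the light-grey cradle in the yellow one (rework), the dark block with brass plugs in the green one (reuse) and the bright aluminium block in the blue one (wash), the bush and the blocks lengthwise along their trays. Set everything down without dropping it, and leave the pipe elbow and the spanner where they lie.

Things in the scene. Friction and masses are not known exactly. Their poses are not given: they have to be found in the camera images.
- bush: Loose, 0.6 kg: brass bush (short thick tube), lying on its side, 52 mm across (x) and high (z), 94 mm long (y). Origin: lowest line, under its middle; z up, y along its axis. It does not roll. At the start it lies along one of the two blocks (either). Grip across the 52 mm.
- cradle: Loose, 0.3 kg: light-grey cradle half, a plate 7 mm high between two rails with black edges, in all 66 (x) x 64 (y) x 11 (z) mm. The rails, 6 mm wide, 11 high, run along x at y = -29 and +29 mm. Origin: centre of its underside; z up. At the start it lies on the block without the bush. Grip along y over the rails (64 mm), fingertips just above the block.
- dark_block: Loose, 0.7 kg: dark steel hydraulic port block, brass end plugs. 64 (x) x 116 (y) x 28 (z) mm, plus a round 20 mm plug standing 8 mm out of each short end (132 mm over the plugs). Top flat, holes only painted. Origin: centre of its underside; z up, y along its length. At the start it lies on the bench and carries the bush or the cradle on top. Grip across the 64 mm.
- bright_block: Loose, 0.7 kg: bright aluminium hydraulic port block, black end plugs. 64 (x) x 116 (y) x 28 (z) mm, plus a round 20 mm plug standing 8 mm out of each short end (132 mm over the plugs). Top flat, holes only painted. Origin: centre of its underside; z up, y along its length. At the start it lies on the bench and carries the bush or the cradle on top. Grip across the 64 mm.
- tray_red: Fixed: red sheet-metal tray for the bush, 100 (x) x 168 (y) mm, floor 3 mm thick (things stand 3 mm above its origin). A lip 13 mm high along each short end (160 mm free between the lips); long sides open, no lip. Origin: centre of its underside, on the bench; z up, y along its length.
- tray_yellow: Fixed: yellow sheet-metal tray for the cradle, 100 (x) x 168 (y) mm, floor 3 mm thick (things stand 3 mm above its origin). A lip 13 mm high along each short end (160 mm free between the lips); long sides open, no lip. Origin: centre of its underside, on the bench; z up, y along its length.
- tray_green: Fixed: green sheet-metal tray for the dark block, 100 (x) x 168 (y) mm, floor 3 mm thick (things stand 3 mm above its origin). A lip 13 mm high along each short end (160 mm free between the lips); long sides open, no lip. Origin: centre of its underside, on the bench; z up, y along its length.
- tray_blue: Fixed: blue sheet-metal tray for the bright block, 100 (x) x 168 (y) mm, floor 3 mm thick (things stand 3 mm above its origin). A lip 13 mm high along each short end (160 mm free between the lips); long sides open, no lip. Origin: centre of its underside, on the bench; z up, y along its length.
- elbow: Bystander, loose: black pipe elbow with yellowish nuts, 63 x 82 x 44 mm. Origin: middle of its underside. Leave it where it is. Beyond it, about x = 0.50, y = -0.11 m, stands a fixed heap of black bolts, 130 mm high, and behind that a fixed bar, 200 mm high, leaning in front of the vise: carry things over or round them.
- spanner: Bystander, loose: small spanner lying flat, 34 x 189 x 7 mm, y along its length. Origin: middle of its underside. Leave it where it is.
There are look-alikes about, which are no part of the job. What is shaped like the cradle but orange is not meant.

How it is judged:
By the outcome, as a careful person would: the job done as asked, in the order asked, and still so for the second after the job is handed in, with the robot touching nothing.
It also fails if it takes over 138 s, if anything falls off the work surface, if the arm or the gripper's body presses on something with over 40 N, if the wrist force passes 120 N, or if a joint passes its speed limit or range.

## Robot

A 7-joint arm with a two-finger parallel gripper is mounted at the origin on a cart in front of the work surface, level with it; the furniture and walls round the work are solid. World frame = base frame: x ahead of the robot, y to its left, z up, the work surface at z = 0. Lengths are in m, angles in degrees, forces in N, time in s.
With the tool pointing down it reaches from about 0.425 to 0.95 m from the base axis. Payload 4.7 kg.
Tool frame: the origin (TCP) lies at the very end of the fingers, on their centre line; the grasp point (between the pads) lies r.grip_depth behind it (r.grip_depth is the distance from the TCP to the grasp point, in m); z points along the fingers, y is the direction in which the jaws open and shut (so a half turn about z gives the same grasp; the last joint's range is limited). The gripper opens to 85 mm and grips with 20 to 120 N. Pads are 22 mm wide; open, the fingers measure 114 mm over their backs; the gripper's body (76 mm by 85 mm) begins 54 mm behind the grasp point. The pads swing forward as they close: fully open they stand 13 mm farther back than shut.
Start: joints at [-71.27, 26.849, -2.785, 87.806, 1.381, 65.374, -4.715], TCP at [0.235, 0.633, 0.231] pointing down, gripper open.
Joint ranges: [-148.3, 148.3], [-19.14, 114.17], [-79.39, 73.82], [5.75, 140.21], [-59.74, 239.74], [12.07, 113.84], [-152.46, 152.46]. Speed limits (degrees/s): [147.25, 147.25, 180, 180, 180, 180, 180].

## Interface

Orientations are given as [roll, pitch, yaw] about the fixed x, y, z axes, in that order (R = Rz(yaw) Ry(pitch) Rx(roll)).
In Python, from workcell import r, claw, kin, eyes, ticket gives the robot as it stands. Calls block until the motion is done:
- r.goto(position, orientation): joint-space move of the TCP to a pose.
- r.move_l(position, vel=0.15, rotation=None): straight line of the TCP; rotation=None keeps the orientation; vel is the mean speed in m/s.
- r.movej(angles): joint-space move.
- claw.grip(opening): opening from 0.0 (shut) to 1.0 (fully open); the grip force is fixed at half the most; returns when the fingers have stopped.
- r.wait(seconds).
- kin.ik(position, orientation): joint angles nearest the present ones, or None.
- r.read_state(): the state.
- eyes.grab_frame(name): name is "scene" or "top"; returns the picture (400x640x3 uint8, blue, green, red); there is no depth.
- eyes.camera_model(name): a dict with "fx", "fy", "cx", "cy" (pixels), "R" (3x3) and "t" (3): a world point X has camera coordinates R X + t. Camera axes: x right, y down, z forward; pixel columns grow to the right and rows downward; lengths in m; the calibration is good to about 2 mm. A picture is of the moment at which its call begins. camera_model takes no time and is no camera call.
A pose or a line that the arm cannot do raises r.IKError and nothing moves.
- ticket.sign_off(): hands the job in, once; it reports no verdict.
The state is a dict: "t": time; "joints": joint angles; "qd": joint speeds; "joint_efforts": joint torques, N m; "tcp_pos": TCP position; "orientation": TCP orientation; "force": force on the tool from outside, world axes, zero at the start; "moment": the same for the moment, N m; "grip_width": opening from 0.0 (shut) to 1.0 (fully open).
Only numpy, scipy, OpenCV 4.12 (cv2) and the standard library are available. Lean on these libraries where they do the work, as an engineer would, in place of code of your own. Each camera call takes 0.05 s, during which the arm holds its last target.

## Working session

There is one attempt and no reset: what is moved stays moved. The work goes in short steps, each a Python script; the robot and the scene stay as the last script left them, time stands still between calls to the robot, and variables do not carry over. Pictures are saved under pics/ and viewed, and the job is handed in when it is done.

```bash
ls; mkdir -p pics; python3 - <<'E'
from workcell import r, claw, kin, eyes, ticket
import cv2
for n in("scene","top"):
    cv2.imwrite(f"pics/{n}0.png",eyes.grab_frame(n)); print(eyes.camera_model(n))
print(r.read_state(), r.grip_depth)
E
```

```text
pics
{'fx': 393.8109815576233, 'fy': 393.8109815576233, 'cx': 317.0657436857267, 'cy': 204.21292687967986, 'R': array([[ 0.51246705, -0.85857413,  0.01509932],
       [-0.51118093, -0.31914886, -0.79802134],
       [ 0.68997941,  0.40124116, -0.60244   ]]), 't': array([-0.31510246,  0.35645862,  0.91086802])}
{'fx': 401.53133002410806, 'fy': 401.53133002410806, 'cx': 311.49441949739963, 'cy': 198.2470913512079, 'R': array([[-0.02359947, -0.99970748,  0.00529409],
       [-0.97926314,  0.02205037, -0.20138891],
       [ 0.20121326, -0.00993698, -0.97949705]]), 't': array([0.0094541 , 0.60818738, 1.1161378 ])}
{'t': 0.1, 'joints': array([-71.26933352,  26.89404285,  -2.78492114,  87.86962604,
         1.38127382,  65.37447623,  -4.71442362]), 'qd': array([-0.02698335, -0.11299593,  0.04033994, -0.19443711, -0.10315131,
        0.03407282, -0.00851445]), 'joint_efforts': array([ 6.55010699e-04, -5.11515033e+01, -4.68684488e-02, -2.38392484e+01,
        1.08398910e-02,  4.37856041e-03,  1.68295952e-05]), 'tcp_pos': array([0.23493105, 0.6322155 , 0.23033012]), 'orientation': array([-1.79895498e+02,  3.83455737e-03,  1.59616974e+02]), 'force': array([-0.6561086 , -0.95038991,  0.00628308]), 'moment': array([-0.05988722, -0.02386621, -0.0373188 ]), 'grip_width': 1.0008864028000295} 0.0187
```

View pics/scene0.png

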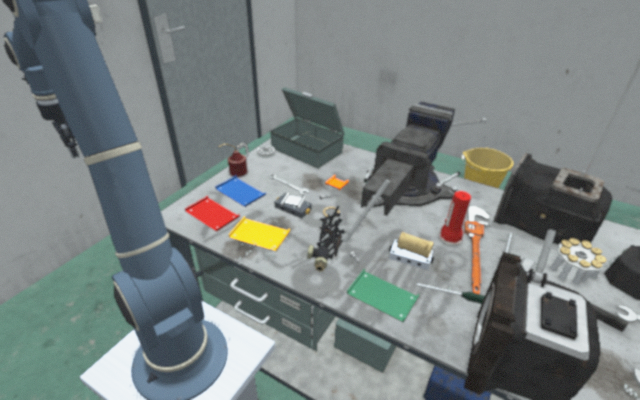

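View pics/top0.png

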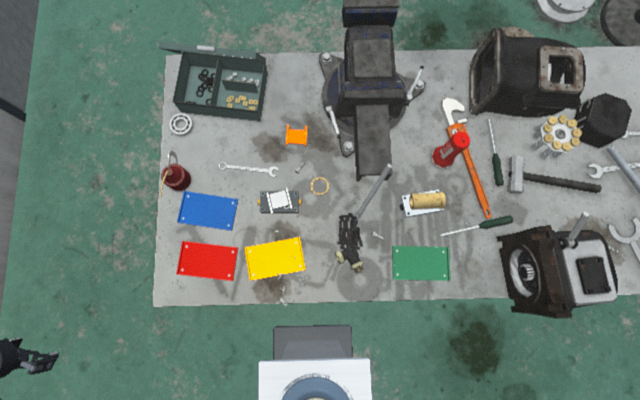

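The top view shows the cradle on the dark block near pixel (280,202) and the bush on the bright block near (424,203). The trays are blue (208,211), red (208,261), yellow (275,258) and green (421,263). The elbow and bolts are near (350,240) and the spanner near (248,169). I'll enlarge these.

```bash
python3 - <<'E'
import cv2
t=cv2.imread("pics/top0.png")
def crop(n,x,y,w,h,s):
    c=cv2.resize(t[y:y+h,x:x+w],None,fx=s,fy=s,interpolation=cv2.INTER_CUBIC)
    for i in range(0,w,10):
        cv2.putText(c,str(x+i),(i*s,8),0,.3,(0,0,255),1); cv2.line(c,(i*s,10),(i*s,14),(0,0,255),1)
    for i in range(0,h,10):
        cv2.putText(c,str(y+i),(0,i*s+4),0,.3,(0,0,255),1)
    cv2.imwrite(f"pics/{n}.png",c)
crop("c1",250,180,60,45,13)
crop("c2",390,180,70,45,11)
crop("c3",170,185,140,100,5)
crop("c4",330,160,130,130,4)
E
```

```text
(no output)
```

View pics/c1.png

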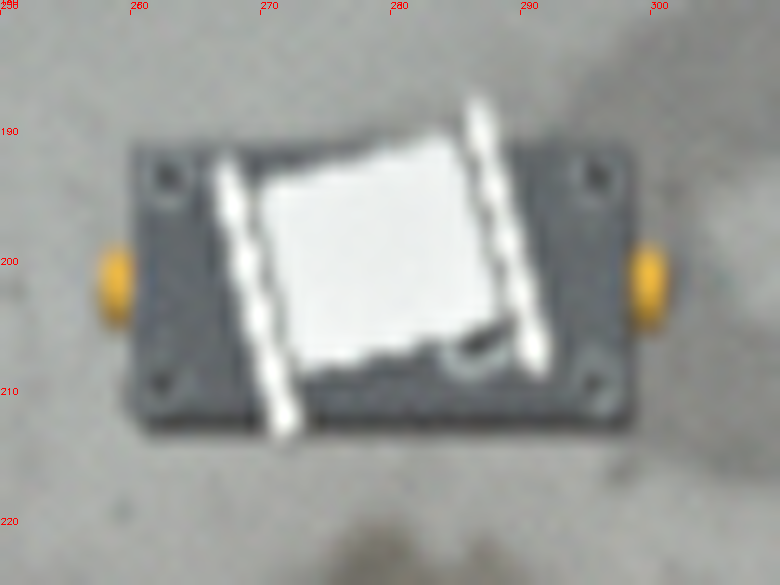

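View pics/c2.png

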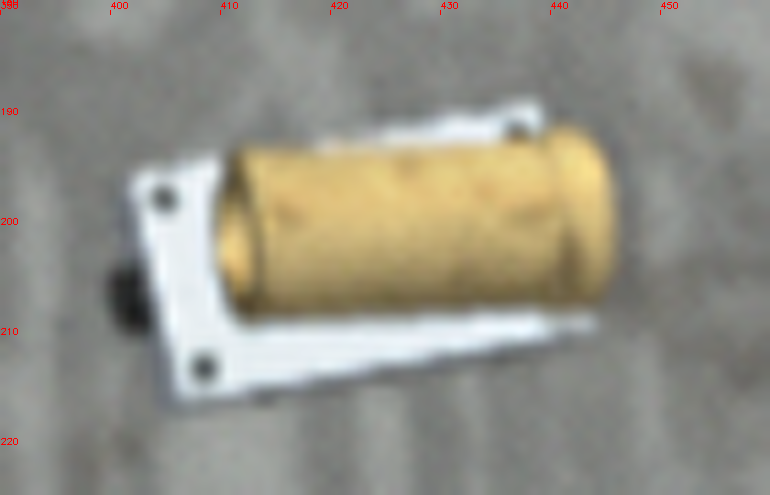

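View pics/c3.png

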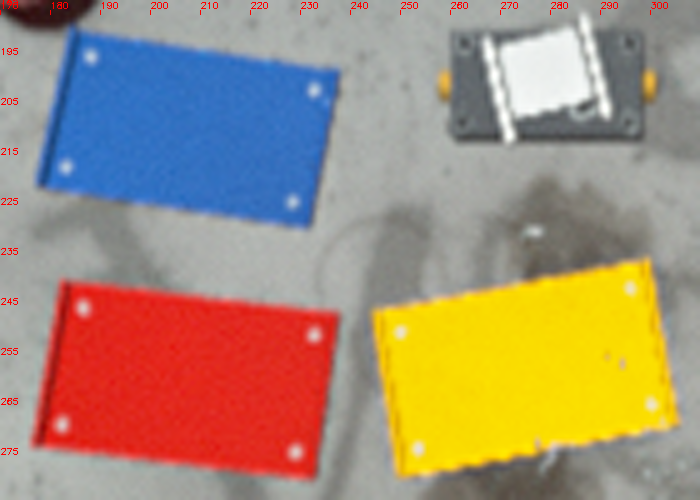

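View pics/c4.png

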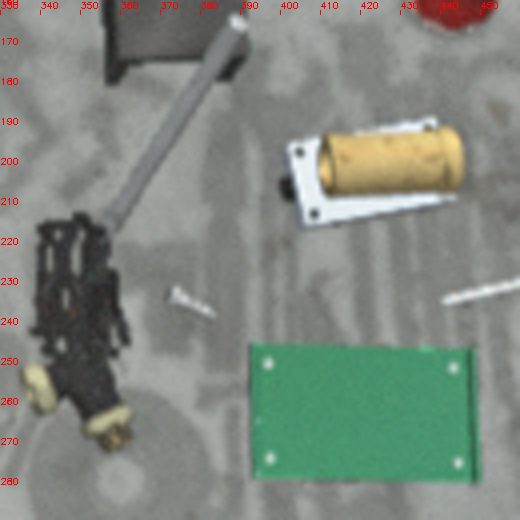

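```bash
cat > h.py <<'E'
import numpy as np, cv2
from scipy.optimize import least_squares, minimize
from workcell import r, claw, kin, eyes, ticket
CM={n:eyes.camera_model(n) for n in("scene","top")}
def proj(X,n="top"):
    c=CM[n]; Y=np.atleast_2d(X)@c["R"].T+c["t"]
    return np.c_[c["fx"]*Y[:,0]/Y[:,2]+c["cx"],c["fy"]*Y[:,1]/Y[:,2]+c["cy"]]
def place(P,x,y,yaw,z=0):
    a=np.radians(yaw);P=np.asarray(P,float)
    return np.c_[x+P[:,0]*np.cos(a)-P[:,1]*np.sin(a),y+P[:,0]*np.sin(a)+P[:,1]*np.cos(a),z+P[:,2]]
def fitpts(P,uv,x0,z=0,n="top"):
    s=least_squares(lambda q:(proj(place(P,*q[:2],q[2]*100,z),n)-uv).ravel(),[x0[0],x0[1],x0[2]/100])
    return s.x*[1,1,100],np.abs(s.fun).max()
def box(x,y,z0,z1,cx=0,cy=0): return [(cx+sx*x/2,cy+sy*y/2,z) for z in(z0,z1) for sy in(-1,1) for sx in(-1,1)]
TRAY=[box(.1,.168,0,.003),box(.1,.004,0,.013,0,.082),box(.1,.004,0,.013,0,-.082)]
th=np.linspace(0,2*np.pi,40)
BUSH=[[(.026*np.cos(a),y,.026+.026*np.sin(a)) for y in(-.047,.047) for a in th]]
def plug(y0,y1): return [(.01*np.cos(a),y,.014+.01*np.sin(a)) for y in(y0,y1) for a in th]
BLOCK=[box(.064,.116,0,.028),plug(.058,.066),plug(-.066,-.058)]
CRADLE=[box(.066,.052,0,.007),box(.066,.006,0,.011,0,.029),box(.066,.006,0,.011,0,-.029)]
S=8
def sil(parts,q,z,n,x0,y0,w,h):
    m=np.zeros((h*S,w*S),np.uint8)
    for p in parts:
        uv=(proj(place(p,*q,z),n)-[x0,y0]+.5)*S-.5
        cv2.fillConvexPoly(m,cv2.convexHull(np.round(uv).astype(np.int32)),1)
    return cv2.resize(m.astype(np.float32),(w,h),interpolation=cv2.INTER_AREA)
def fitsil(parts,mask,q0,z,n="top"):
    ys,xs=np.nonzero(mask);x0,y0=xs.min()-8,ys.min()-8;w,h=int(np.ptp(xs)+17),int(np.ptp(ys)+17)
    M=mask[y0:y0+h,x0:x0+w].astype(np.float32)
    sc=np.array([.01,.01,5])
    f=lambda p:np.abs(sil(parts,np.array(q0)+p*sc,z,n,x0,y0,w,h)-M).sum()
    s=minimize(f,np.zeros(3),method="Nelder-Mead",options=dict(initial_simplex=np.vstack([np.zeros(3),np.eye(3)]),xatol=1e-3))
    return np.array(q0)+s.x*sc, s.fun/M.sum()
def biggest(m,roi):
    k=np.zeros(m.shape,np.uint8);x,y,w,h=roi;k[y:y+h,x:x+w]=m[y:y+h,x:x+w]
    nl,l,st,_=cv2.connectedComponentsWithStats(k)
    i=1+st[1:,4].argmax(); out=(l==i).astype(np.uint8)
    return cv2.morphologyEx(out,cv2.MORPH_CLOSE,np.ones((3,3)))
def inv(u,v,z,n="top"):
    c=CM[n];d=c["R"].T@[(u-c["cx"])/c["fx"],(v-c["cy"])/c["fy"],1];o=-c["R"].T@c["t"]
    return (o+d*(z-o[2])/d[2])[:2]
def overlay(img,items,n,roi,s,fn):
    x,y,w,h=roi;c=cv2.resize(img[y:y+h,x:x+w],None,fx=s,fy=s,interpolation=cv2.INTER_CUBIC)
    for parts,q,z in items:
        for p in parts:
            uv=(proj(place(p,*q,z),n)-[x,y]+.5)*s-.5
            cv2.polylines(c,[cv2.convexHull(np.round(uv).astype(np.int32))],True,(255,0,255),1)
    cv2.imwrite(fn,c)
E
cat > fit.py <<'E'
from h import *
import json
t=cv2.imread("pics/top0.png");s=cv2.imread("pics/scene0.png")
hsv=cv2.cvtColor(t,cv2.COLOR_BGR2HSV);H,Sa,V=[hsv[...,i].astype(int) for i in range(3)]
res={}
sat=Sa>110
for nm,m,roi,q in [("red",((H<8)|(H>172))&sat,(165,230,85,60),(0,0,-8)),("yellow",(abs(H-27)<6)&sat,(235,230,80,60),(0,0,8)),
   ("green",(abs(H-75)<18)&sat,(380,235,80,55),(0,0,0)),("blue",(abs(H-108)<12)&sat,(165,185,80,50),(0,0,-8))]:
    k=biggest(m.astype(np.uint8),roi);ys,xs=np.nonzero(k);x,y=inv(xs.mean(),ys.mean(),.003)
    res[nm]=max((fitsil(TRAY,k,(x,y,a),0) for a in(q[2],-q[2])),key=lambda a:-a[1])
def cc(uv,x,y,sc): return (np.array(uv,float)+.5)/sc-.5+[x,y]
top=[(.032,.058,.028),(.032,-.058,.028),(-.032,-.058,.028),(-.032,.058,.028)]
res["dark"]=fitpts(top+[(0,.066,.014),(0,-.066,.014)],cc([(133,145),(632,148),(632,417),(133,417),(98,287),(667,287)],250,180,13),(.6,.08,0))
res["bright"]=fitpts(top,cc([(130,175),(538,103),(595,322),(180,402)],390,180,11),(.6,-.3,0))
res["cradle"]=fitpts([(.033,.029,.011),(-.033,.029,.011),(.033,-.029,.011),(-.033,-.029,.011)],cc([(228,156),(286,437),(478,95),(538,375)],250,180,13),(.6,.08,0),.028)
k=biggest(((abs(H-20)<8)&(Sa>70)).astype(np.uint8),(400,180,60,40))
ys,xs=np.nonzero(k);x,y=inv(xs.mean(),ys.mean(),.06)
res["bush"]=fitsil(BUSH,k,(x,y,0),.028)
for k_,v in res.items(): print(k_,v[0].round(4),round(float(v[1]),3))
json.dump({k_:list(v[0]) for k_,v in res.items()},open("poses.json","w"))
it=[(TRAY,res[c][0],0) for c in("red","yellow","green","blue")]+[(BLOCK,res["dark"][0],0),(BLOCK,res["bright"][0],0),(CRADLE,res["cradle"][0],.028),(BUSH,res["bush"][0],.028)]
overlay(t,it,"top",(170,180,140,105),5,"pics/o1.png")
overlay(t,it,"top",(385,180,75,105),6,"pics/o2.png")
overlay(s,it,"scene",(180,170,260,155),3,"pics/o3.png")
E
python3 fit.py
```

```text
red [ 0.4379  0.3103 -7.9586] 0.028
yellow [0.4401 0.1091 9.3939] 0.032
green [ 0.4165 -0.3248 -2.6108] 0.103
blue [ 0.5903  0.3139 -9.9309] 0.044
dark [ 0.6089  0.0936 -1.2363] 0.453
bright [ 0.5953 -0.3392  9.1408] 0.28
cradle [ 0.61    0.0925 11.8713] 0.453
bush [ 0.5982 -0.3459  1.5047] 0.262
```

View pics/o1.png

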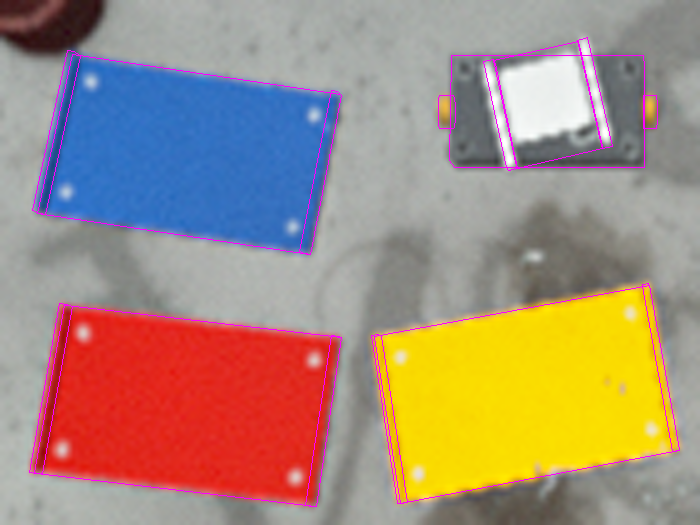

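View pics/o2.png

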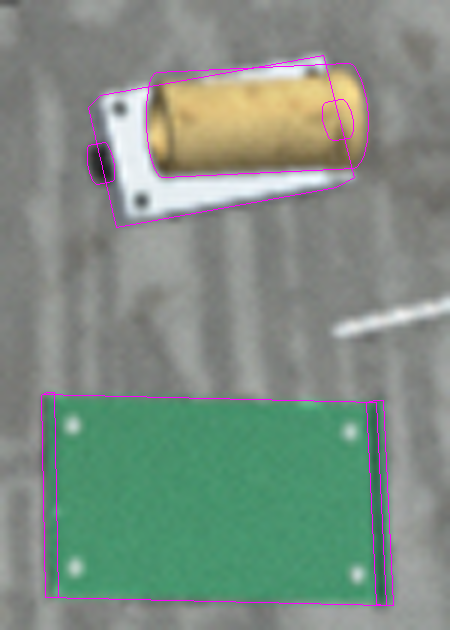

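View pics/o3.png

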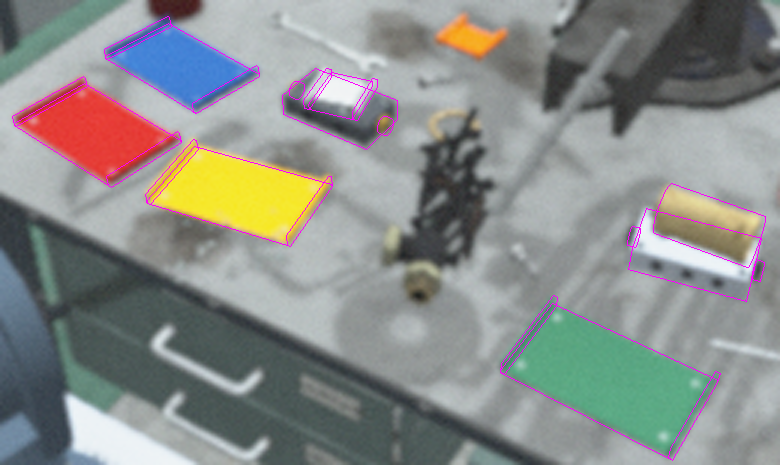

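```bash
cat > m.py <<'E'
from h import *
import json
P=json.load(open("poses.json"))
def wrap(a): return (a+180)%360-180
def ori(pos,yaw):
    j=r.read_state()["joints"];best=None
    for y in(yaw,yaw+180):
        y=wrap(y)
        q=kin.ik(pos,[180,0,y])
        if q is None: continue
        d=np.abs(np.array(q)-j).max()
        if best is None or d<best[0]: best=(d,[180,0,y],q)
    return best
def st(msg=""):
    s=r.read_state();print(msg,"t%.1f"%s["t"],"tcp",s["tcp_pos"].round(4),"F",s["force"].round(1),"w%.3f"%s["grip_width"]);return s
def lower(x,y,z,zmin,df,step=.0008):
    """step down from z until upward force rises by df or zmin"""
    r.wait(.15);f0=r.read_state()["force"][2]
    while z>zmin:
        z=max(z-step,zmin);r.move_l([x,y,z],vel=.02);r.wait(.05)
        f=r.read_state()["force"][2]
        if f-f0>df: print("contact z",round(z,4),"df",round(f-f0,1));return z
    print("no contact, z",z,"df",round(f-f0,1));return z
ZT=.34
E
python3 - <<'E'
from m import *
print("spanner",inv(276,172,0),inv(222,166,0), "elbow",inv(350,255,.02))
for nm,off,z in[("bush",90,.035),("red",90,.01),("cradle",0,.03),("yellow",0,.01),("dark",90,.01),("green",90,.01),("bright",90,.01),("blue",90,.01)]:
    x,y,a=P[nm]
    for zz in(z,ZT):
        print(nm,zz,[None if q is None else np.round(q).astype(int).tolist() for q in(kin.ik([x,y,zz],[180,0,wrap(a+off+k)]) for k in(0,180))])
st()
E
```

```text
spanner [0.70734262 0.10394558] [0.73058728 0.27321996] elbow [ 0.44306805 -0.11474387]
bush 0.035 [[-5, 51, 52, 96, -47, 57, 65], [-10, 58, 63, 97, -57, 64, -108]]
bush 0.34 [[-6, 32, 54, 79, -26, 82, 49], [-10, 36, 64, 79, -32, 84, -126]]
red 0.01 [[-51, 32, 15, 117, -14, 32, -34], [-26, 33, -18, 116, 17, 34, 116]]
red 0.34 [[-57, 9, 19, 99, -3, 73, -44], [-30, 10, -12, 97, 2, 73, 130]]
cradle 0.03 [[-35, 38, 31, 107, -28, 43, -66], [-14, 35, 2, 105, -2, 40, 91]]
cradle 0.34 [[-41, 20, 39, 89, -12, 75, -79], [-23, 17, 13, 88, -4, 75, 93]]
yellow 0.01 [[-40, 28, 26, 129, -26, 28, -74], [-20, 26, 2, 128, -2, 26, 82]]
yellow 0.34 [[-53, -1, 34, 109, 1, 72, -100], [-34, 0, 15, 108, 0, 72, 80]]
dark 0.01 [[-29, 38, 23, 107, -23, 39, 6], [30, 58, -68, 103, 61, 65, 119]]
dark 0.34 [[-36, 18, 31, 89, -10, 75, -5], [31, 31, -67, 85, 29, 83, 142]]
green 0.01 [[3, 37, 41, 120, -40, 38, 69], [-4, 42, 52, 120, -51, 43, -102]]
green 0.34 [[-11, 10, 52, 101, -9, 73, 41], [-19, 13, 64, 101, -12, 73, -135]]
bright 0.01 [[-2, 49, 44, 98, -43, 51, 69], [-6, 53, 52, 98, -50, 55, -105]]
bright 0.34 [[-6, 31, 52, 80, -24, 81, 55], [-11, 35, 64, 80, -31, 84, -119]]
blue 0.01 [[-42, 41, 15, 99, -15, 42, -29], [-19, 41, -18, 97, 17, 44, 125]]
blue 0.34 [[-46, 23, 22, 81, -9, 77, -34], [-23, 23, -12, 80, 5, 78, 135]]
 t0.1 tcp [0.2349 0.6322 0.2303] F [-0.7 -1.   0. ] w1.001
```

```bash
cat >> m.py <<'E'
def swing(x,y):
    "turn about the base axis towards azimuth of (x,y), height and radius kept"
    s=r.read_state();p=s["tcp_pos"];q=np.array(s["joints"])
    d=np.degrees(np.arctan2(y,x)-np.arctan2(p[1],p[0]))
    q[0]-=d
    r.movej(q.tolist())
def over(x,y,yaw,z=ZT):
    swing(x,y);b=ori([x,y,z],yaw);print("ik",np.round(b[2]));r.goto([x,y,z],b[1])
E
python3 - <<'E'
from m import *
s=st(); p=s["tcp_pos"]; k=.58/np.hypot(p[0],p[1])
r.goto([p[0]*k,p[1]*k,.35],[180,0,s["orientation"][2]]); st()
x,y,a=P["bush"]
over(x,y,a+90); st()
r.move_l([x,y,.12],vel=.2)
cv2.imwrite("pics/b1.png",cv2.resize(eyes.grab_frame("top")[150:250,370:500],None,fx=6,fy=6));cv2.imwrite("pics/b1s.png",cv2.resize(eyes.grab_frame("scene")[190:290,350:480],None,fx=6,fy=6)); st()
E
```

```text
t0.1 tcp [0.2349 0.6322 0.2303] F [-0.7 -1.   0. ] w1.001
 t0.8 tcp [0.2021 0.5436 0.349 ] F [ 0.1 -0.2 -1.1] w0.998
ik [31. 25. -6. 77.  3. 79. 26.]
 t4.4 tcp [ 0.5983 -0.3453  0.3393] F [-0.5  0.3 -0. ] w0.998
 t5.8 tcp [ 0.599  -0.3463  0.1217] F [ 0.3  0.5 -0.3] w0.999
```

View pics/b1s.png

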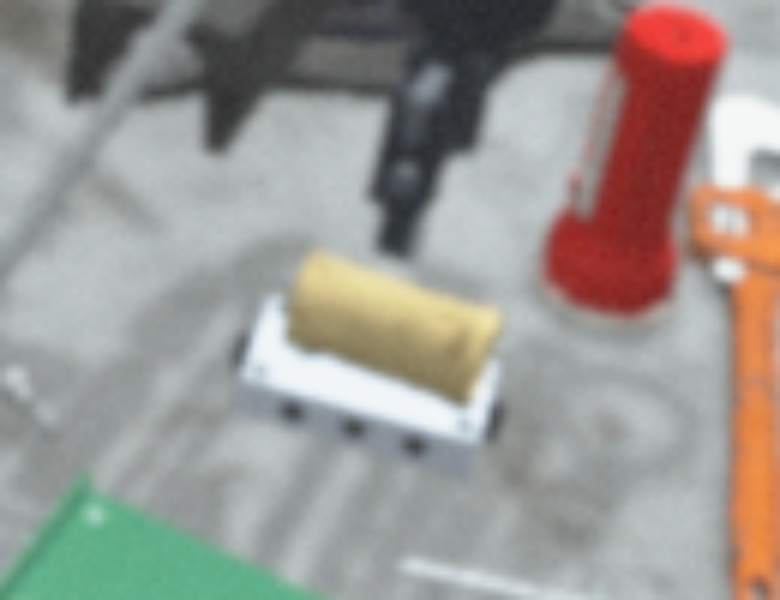

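View pics/b1.png

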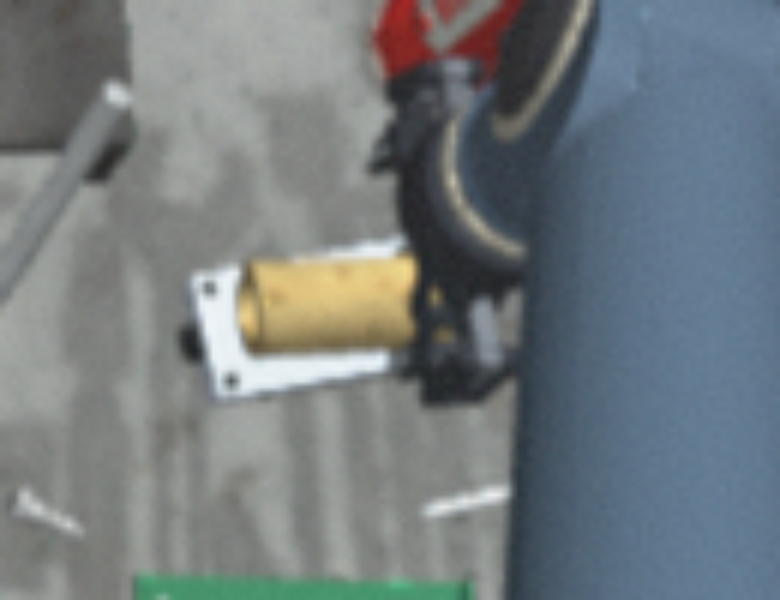

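```bash
python3 - <<'E'
from m import *
a=np.radians(P["bush"][2])
for z in(.121,.127,.134):
  for w in(.0425,.057):
    X=np.array([[.599+s*w*np.cos(a),-.3463+s*w*np.sin(a),z] for s in(1,-1)])
    print(z,w,((proj(X)-[370,150])*6).round(),((proj(X,"scene")-[350,190])*6).round())
E
```

```text
0.121 0.0425 [[374. 179.]
 [394. 357.]] [[448. 172.]
 [392. 274.]]
0.121 0.057 [[370. 149.]
 [398. 388.]] [[456. 156.]
 [382. 292.]]
0.127 0.0425 [[378. 176.]
 [398. 355.]] [[450. 163.]
 [394. 264.]]
0.127 0.057 [[374. 145.]
 [402. 386.]] [[459. 147.]
 [384. 282.]]
0.134 0.0425 [[382. 172.]
 [403. 352.]] [[452. 151.]
 [397. 252.]]
0.134 0.057 [[379. 142.]
 [407. 383.]] [[461. 135.]
 [387. 271.]]
```

```bash
python3 - <<'E'
from m import *
x,y,a=P["bush"]
r.move_l([x,y,.034],vel=.12); st()
claw.grip(0.0); r.wait(.3); st("gripped")
r.move_l([x,y,.06],vel=.1); st("up")
cv2.imwrite("pics/b2s.png",cv2.resize(eyes.grab_frame("scene")[190:290,350:480],None,fx=6,fy=6))
E
```

```text
t6.7 tcp [ 0.5988 -0.3462  0.0347] F [ 0.5 -1.  -0.5] w1.001
gripped t7.4 tcp [ 0.5974 -0.3464  0.0351] F [-3.3  0.6  7.5] w0.598
up t7.8 tcp [ 0.5984 -0.3457  0.0601] F [-0.7  0.5 -5.9] w0.601
```

View pics/b2s.png

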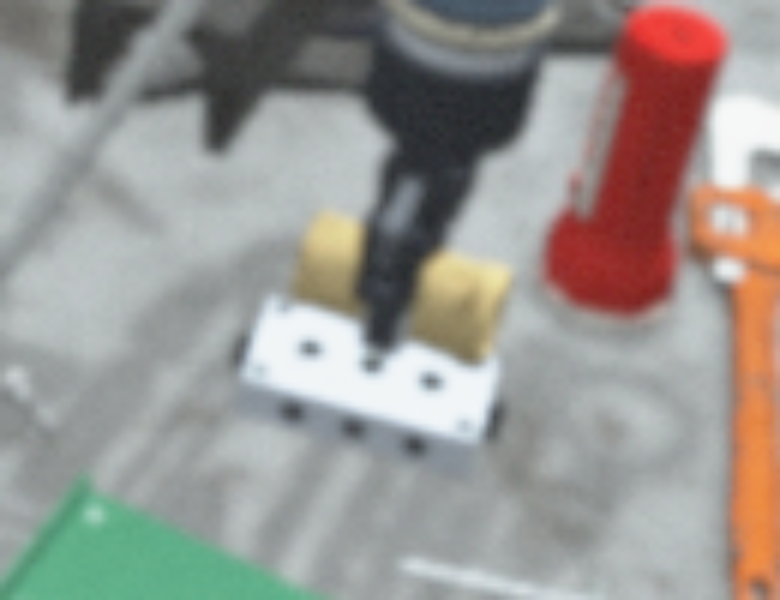

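The bush is held level at scene crop (400,290) and the bright block below it hasn't moved. I'll carry it to the red tray.

```bash
python3 - <<'E'
from m import *
x,y,a=P["bush"]
s=r.read_state()
r.move_l([x,y,ZT],vel=.3); 
k=.56/np.hypot(x,y); r.goto([x*k,y*k,ZT],[180,0,s["orientation"][2]])
x,y,a=P["red"]
over(x,y,a+90); st()
r.move_l([x,y,.06],vel=.25); r.move_l([x,y,.016],vel=.06); st()
z=lower(x,y,.016,.0085,3.); st()
claw.grip(1.0); r.wait(.2); st()
r.move_l([x,y,.15],vel=.25); r.move_l([x,y,ZT],vel=.3)
cx,cy,ca=P["cradle"]
over(cx,cy,ca); st()
t=eyes.grab_frame("top");cv2.imwrite("pics/top1.png",t);s=eyes.grab_frame("scene");cv2.imwrite("pics/scene1.png",s)
cv2.imwrite("pics/v1.png",cv2.resize(s[150:280,170:360],None,fx=4,fy=4))
cv2.imwrite("pics/v1t.png",cv2.resize(t[180:290,165:315],None,fx=5,fy=5))
E
```

```text
ik [-40.   9.   1.  98.  -0.  73. -48.]
 t12.8 tcp [0.4382 0.31   0.3401] F [-0.2  0.2 -6.7] w0.595
 t15.0 tcp [0.4381 0.3105 0.0161] F [-0.1  0.3 -6.1] w0.596
contact z 0.0096 df 6.6
 t17.5 tcp [0.438  0.3103 0.0101] F [-1.6 -0.9  0.8] w0.596
 t18.2 tcp [0.4379 0.3103 0.0096] F [ 0.3  0.  -0.6] w1.001
ik [-17.  17.   6.  88.  -2.  75. -89.]
 t21.4 tcp [0.6093 0.0943 0.3397] F [-0.7  0.5 -0.3] w1.000
```

View pics/v1.png

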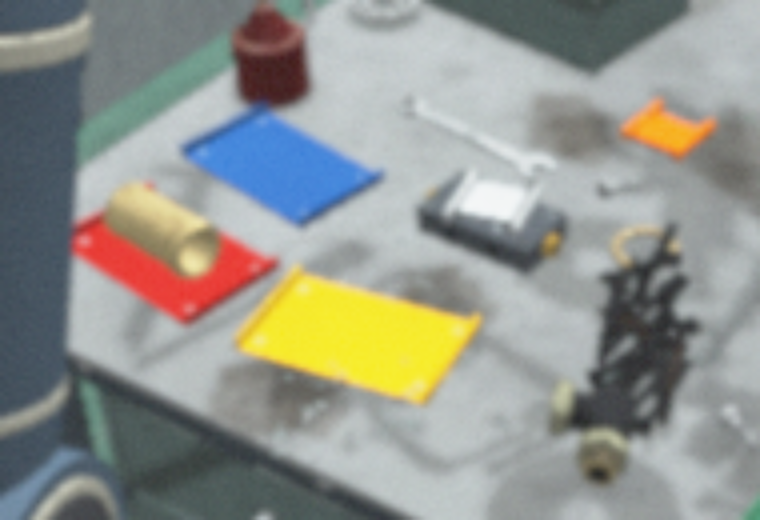

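View pics/v1t.png

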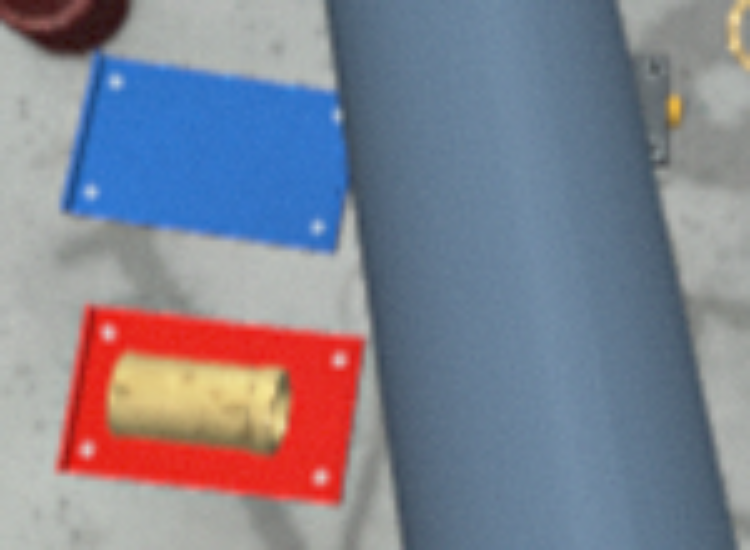

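The bush lies along the red tray, at crop (195,400). Next is the cradle.

```bash
python3 - <<'E'
from m import *
x,y,a=P["cradle"]
claw.grip(.88)
r.move_l([x,y,.08],vel=.25); r.move_l([x,y,.034],vel=.08); st()
z=lower(x,y,.034,.0245,2.,.0019); st()
claw.grip(0.0); r.wait(.3); st("gripped")
cv2.imwrite("pics/c5s.png",cv2.resize(eyes.grab_frame("scene")[160:250,240:350],None,fx=7,fy=7))
r.move_l([x,y,.055],vel=.06); r.wait(.1); st("up")
cv2.imwrite("pics/c6s.png",cv2.resize(eyes.grab_frame("scene")[160:250,240:350],None,fx=7,fy=7))
E
```

```text
t23.6 tcp [0.6102 0.0925 0.0339] F [0.4 0.6 0.6] w0.882
no contact, z 0.0245 df 0.3
 t25.6 tcp [0.61   0.0925 0.0245] F [ 0.3 -0.1  0.5] w0.879
gripped t26.2 tcp [0.6103 0.0927 0.0252] F [-1.8 -0.8  6.1] w0.737
up t27.0 tcp [0.6096 0.0925 0.0546] F [ 0.4  1.2 -3.3] w0.738
```

View pics/c6s.png

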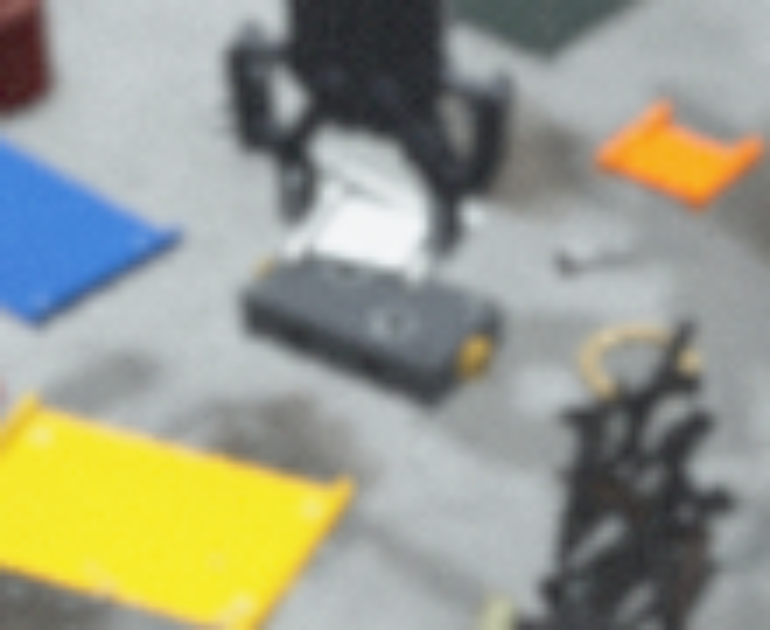

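View pics/c5s.png

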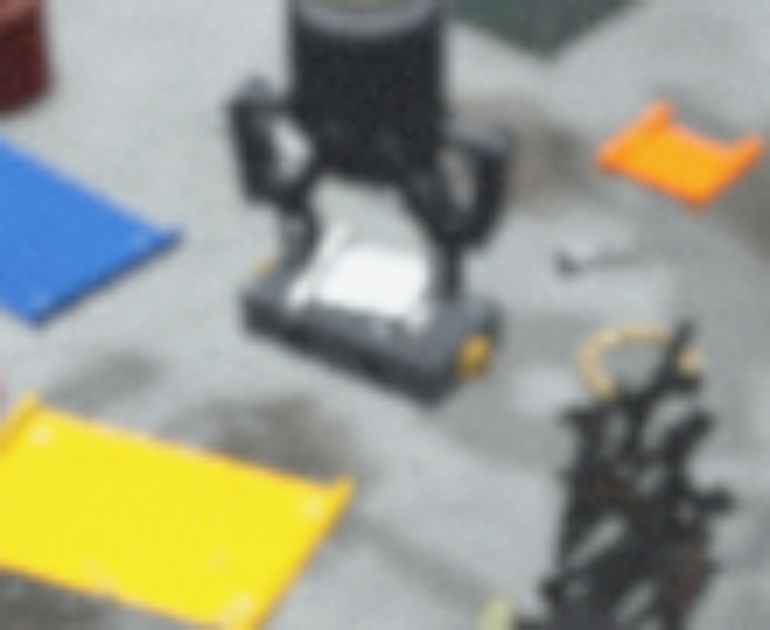

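The gap above the plate is only bench showing through, and the cradle is level. I'll carry it to the yellow tray.

```bash
python3 - <<'E'
from m import *
x,y,a=P["cradle"]
r.move_l([x,y,.16],vel=.25)
x,y,a=P["yellow"]
over(x,y,a,.16); st()
r.move_l([x,y,.04],vel=.2); r.move_l([x,y,.006],vel=.06); st()
z=lower(x,y,.006,-.0015,3.); st()
claw.grip(.95); r.wait(.2); st()
r.move_l([x,y,.12],vel=.25)
dx,dy,da=P["dark"]
over(dx,dy,da+90,.16); st()
s=eyes.grab_frame("scene")
cv2.imwrite("pics/v2.png",cv2.resize(s[150:280,170:360],None,fx=4,fy=4))
cv2.imwrite("pics/v2t.png",cv2.resize(eyes.grab_frame("top")[180:290,165:315],None,fx=5,fy=5))
E
```

```text
ik [-25.  11.   6. 122.  -2.  47. -98.]
 t28.6 tcp [0.44   0.1081 0.1598] F [ 1.1  0.5 -4.1] w0.735
 t30.1 tcp [0.4401 0.1091 0.0059] F [ 0.7  0.5 -3.5] w0.740
contact z -0.0004 df 8.6
 t32.6 tcp [4.402e-01 1.091e-01 1.000e-04] F [-1.3 -0.4  5.7] w0.736
 t33.2 tcp [ 4.401e-01  1.091e-01 -4.000e-04] F [-1.   0.4  0. ] w0.951
ik [ -5.  26. -10. 100.   5.  55. -19.]
 t35.3 tcp [0.608  0.0943 0.1592] F [-0.8 -0.5 -0.3] w0.950
```

View pics/v2.png

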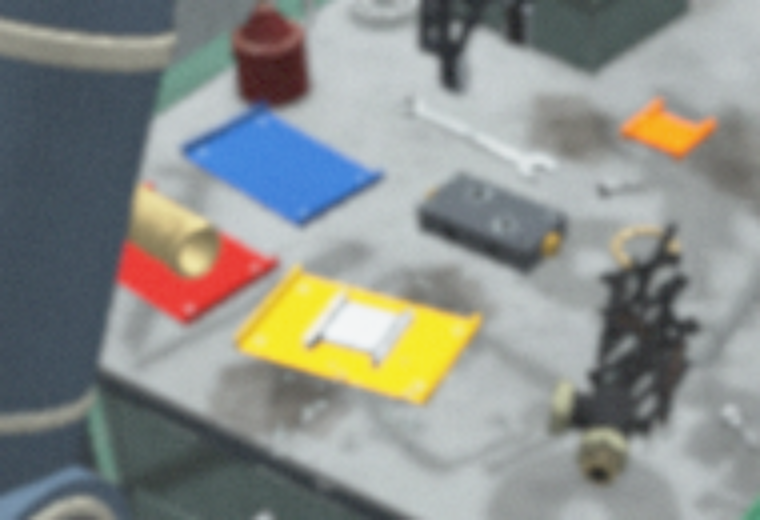

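View pics/v2t.png

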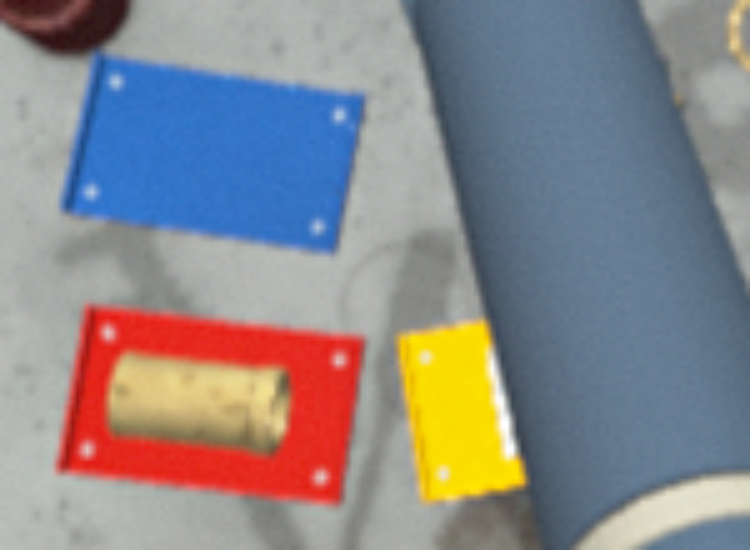

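The cradle lies flat in the middle of the yellow tray, at scene crop (358,328), and the dark block is clear. I'll move the dark block to the green tray.

```bash
python3 - <<'E'
from m import *
x,y,a=P["dark"]
claw.grip(.9)
r.move_l([x,y,.05],vel=.2); r.move_l([x,y,.004],vel=.08); st()
claw.grip(0.0); r.wait(.3); zg=st("gripped")["tcp_pos"][2]
r.move_l([x,y,.04],vel=.1); st("up")
r.move_l([x,y,ZT],vel=.3)
o=r.read_state()["orientation"][2]
k=.56/np.hypot(x,y); r.goto([x*k,y*k,ZT],[180,0,o])
x,y,a=P["green"]
over(x,y,a+90); st()
r.move_l([x,y,.06],vel=.25); r.move_l([x,y,.013],vel=.06); st()
z=lower(x,y,.013,.005,3.); st()
claw.grip(.92); r.wait(.2); st()
r.move_l([x,y,.12],vel=.25)
r.move_l([x,y,.2],vel=.25)
x,y,a=P["bright"]
over(x,y,a+90,.2); st()
s=eyes.grab_frame("scene")
cv2.imwrite("pics/v3.png",cv2.resize(s[190:330,310:480],None,fx=4,fy=4))
E
```

```text
t37.1 tcp [0.609  0.0938 0.0039] F [-0.5  0.1 -0.3] w0.896
gripped t37.6 tcp [0.6099 0.0938 0.005 ] F [0.8 0.3 6. ] w0.729
up t38.1 tcp [0.6079 0.0934 0.0393] F [ 0.3 -0.8 -9.3] w0.734
ik [ 48.   9. -16.  98.   3.  73.  28.]
 t42.0 tcp [ 0.4172 -0.3242  0.3402] F [-0.8  0.8 -8. ] w0.734
 t44.2 tcp [ 0.4169 -0.325   0.0132] F [-0.1 -0.2 -7.5] w0.732
contact z 0.0074 df 9.7
 t46.5 tcp [ 0.4166 -0.3249  0.008 ] F [-3.2  2.   1.6] w0.732
 t47.0 tcp [ 0.4168 -0.3249  0.0075] F [-0.2  0.3 -1.8] w0.921
ik [ 37.  30. -16.  88.   9.  63.  28.]
 t49.1 tcp [ 0.5936 -0.3399  0.1984] F [-0.3  0.2  0.3] w0.915
```

View pics/v3.png

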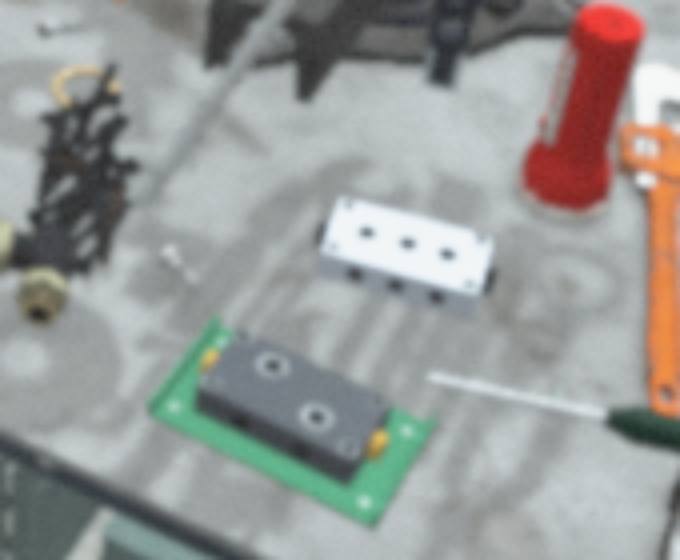

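The dark block sits in the green tray, at scene crop (290,405). I'll use the unobstructed top1 picture to check the bright block's pose.

```bash
python3 - <<'E'
from m import *
t=cv2.imread("pics/top1.png")
overlay(t,[(BLOCK,P["bright"],0)],"top",(392,182,62,44),12,"pics/o4.png")
E
```

```text
(no output)
```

View pics/o4.png

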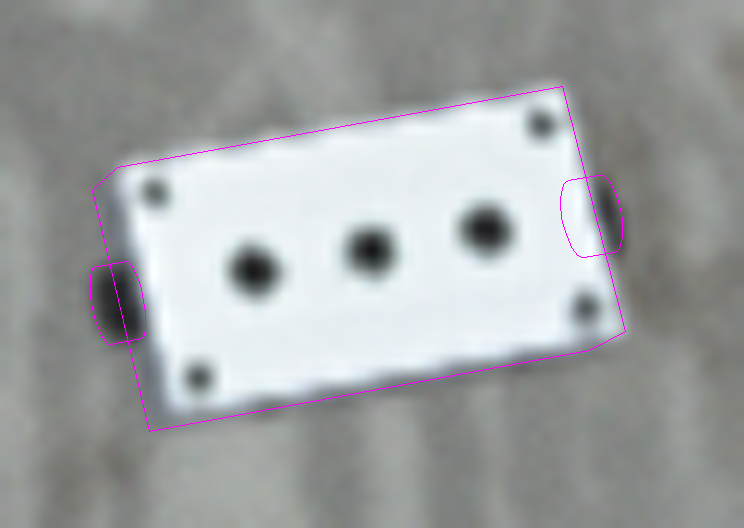

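The model overlay matches the bright block to about 1 mm. I'll move it to the blue tray.

```bash
python3 - <<'E'
from m import *
x,y,a=P["bright"]
claw.grip(.9)
r.move_l([x,y,.05],vel=.2); r.move_l([x,y,.004],vel=.08); st()
claw.grip(0.0); r.wait(.3); st("gripped")
r.move_l([x,y,.04],vel=.1); st("up")
r.move_l([x,y,ZT],vel=.3)
o=r.read_state()["orientation"][2]
k=.58/np.hypot(x,y); r.goto([x*k,y*k,ZT],[180,0,o])
x,y,a=P["blue"]
over(x,y,a+90); st()
r.move_l([x,y,.06],vel=.25); r.move_l([x,y,.013],vel=.06); st()
z=lower(x,y,.013,.005,3.); st()
claw.grip(.92); r.wait(.2); st()
r.move_l([x,y,.12],vel=.25)
r.move_l([x,y,ZT],vel=.25)
swing(.1,.6); st()
cv2.imwrite("pics/scene9.png",eyes.grab_frame("scene"));cv2.imwrite("pics/top9.png",eyes.grab_frame("top"))
t=cv2.imread("pics/top9.png");s=cv2.imread("pics/scene9.png")
it=[(BUSH,P["red"],.003),(CRADLE,P["yellow"],.003),(BLOCK,P["green"],.003),(BLOCK,P["blue"],.003)]+[(TRAY,P[k],0) for k in("red","yellow","green","blue")]
overlay(t,it,"top",(170,180,140,105),5,"pics/p1.png")
overlay(t,it,"top",(330,160,130,130),5,"pics/p2.png")
overlay(s,it,"scene",(180,170,260,155),3,"pics/p3.png")
E
```

```text
t51.0 tcp [ 0.5955 -0.3392  0.0039] F [ 0.   0.9 -0. ] w0.902
gripped t51.6 tcp [ 0.5957 -0.3395  0.005 ] F [-1.7  0.5  6.2] w0.735
up t52.1 tcp [ 0.5952 -0.3391  0.0401] F [ 0.6  0.  -7.5] w0.736
ik [-28.  23.  -5.  80.   2.  77. -43.]
 t56.9 tcp [0.5903 0.3133 0.3399] F [-0.3  0.3 -8.3] w0.736
 t59.1 tcp [0.5906 0.3141 0.0133] F [ 0.2  0.7 -7.5] w0.729
contact z 0.0074 df 6.6
 t61.4 tcp [0.5903 0.3139 0.008 ] F [-1.1 -1.2 -0.3] w0.733
 t61.9 tcp [0.5905 0.314  0.0076] F [0.1 0.4 0.8] w0.921
 t65.7 tcp [0.1117 0.6583 0.3377] F [0.1 0.1 0.8] w0.923
```

View pics/p1.png

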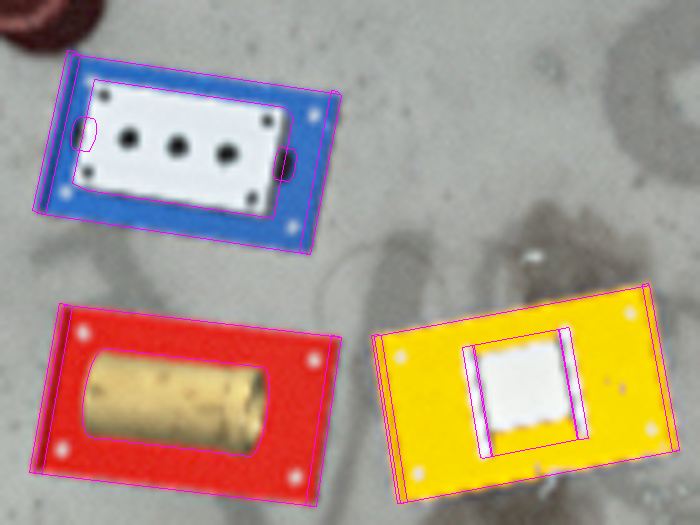

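View pics/p2.png

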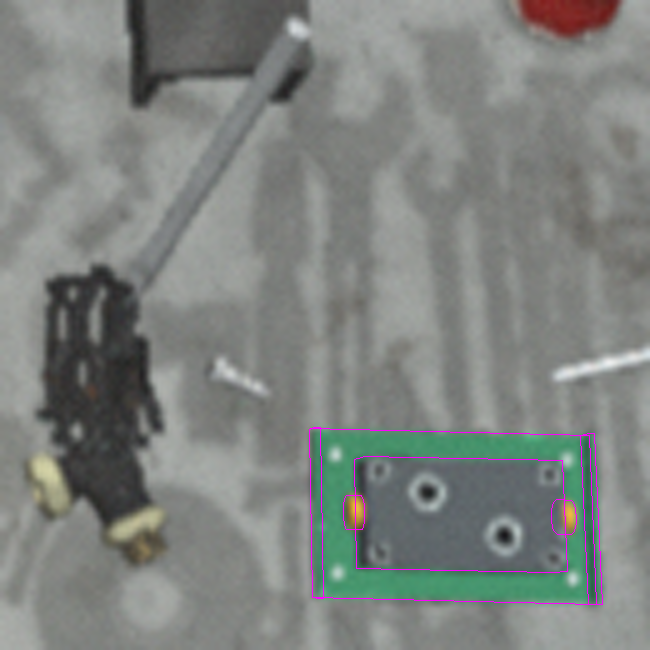

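View pics/p3.png

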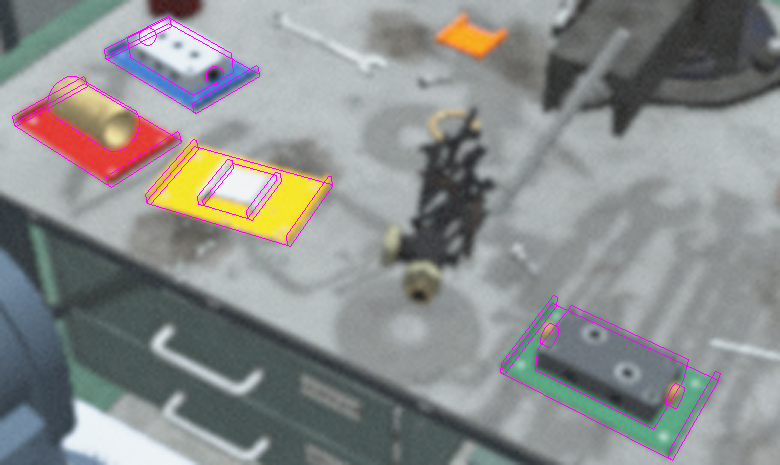

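All four parts match the tray-centred models to about 2 mm. The elbow, at p2 (95,500), and the spanner, at p3 (330,40), haven't moved.

```bash
python3 - <<'E'
from workcell import r, ticket
r.wait(.3);ticket.sign_off();print(r.read_state()["t"])
E
```

```text
the job is handed in; nothing more can be done
the job is handed in; nothing more can be done
```

I took both stacks apart and set each part in its tray, in the order you listed. The job was handed in at about 66 s of the 138 s allowed.

- **Placing:** The bush is in the red tray, the cradle in the yellow, the dark block in the green and the bright block in the blue. I lowered each one in small steps until the force reading showed it touching the tray floor, then let go.
- **Final pictures:** In both camera views, all four parts matched tray-centred models to about 2 mm, flat and aligned with their trays. The elbow and spanner looked where they started; I judged that by eye, without measuring.
- **Forces:** The wrist readings I took stayed under 10 N. I didn't log force continuously between them.

No check failed or disagreed. After handing in, the interface gave no verdict and no final state reading.

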